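Show which bolt to tighten and with which spanner

ROBOT

A 6-joint arm with a two-finger parallel gripper is mounted at the origin on the work surface. World frame = base frame: x ahead of the robot, y to its left, z up, the work surface at z = 0. Lengths are in m, angles in rad, forces in N, time in s.
With the tool pointing down it reaches from about 0.3 to 1 m from the base axis. Payload 5.1 kg.
Tool frame: the origin (TCP) lies between the finger pads, 19 mm behind the fingertips; this is the grasp point; z points along the fingers, y is the line along which they close (so a half turn about z gives the same grasp; the last joint's range is limited). The gripper opens to 95 mm and grips with 3 to 60 N. Pads are 20 mm wide; open, the fingers measure 119 mm over their backs; the gripper's body (75 mm by 180 mm) begins 59 mm behind the grasp point.
Start: joints at [1.142, 0.124, 1.65, -0, 1.367, -0.083], TCP at [0.22, 0.612, 0.233] pointing down, gripper open.
Joint ranges: [-2.61, 2.61], [-1.02, 2.33], [0.03, 2.71], [-1.35, 4.49], [0.32, 2.68], [-2.91, 2.91]. Speed limits (rad/s): [2.57, 2.57, 3.14, 3.14, 3.14, 3.14].

INTERFACE

Orientations are given as a rotation vector (axis times angle).
In Python, from cell import * gives the robot as it stands.
- The arm moves only by the shell command python3 -m creep 'ROWS' [FORCE]. ROWS is JSON, a list of rows, each a list of 5 numbers: the shift along the tool's x, y, z in cm, then the turn about the tool's z in rad, then the finger opening in cm, from 0 to 9.51. In form: [[x, y, z, roll, hand], ...]. A call has 1 to 20 rows; each row shifts and turns the commanded pose from where the row before left it, along the tool's axes as they then stand; what a row does not reach is not made up. A row lasts 1/12 s, in which the tool goes at most 41.7 mm and 7.16 degrees, less where a joint would pass 70% of its speed; a pose out of reach is approached as far as the arm can. A call is refused whole if a number of a shift passes 4.17 or a number of a turn 0.125, either way. A call with a gripper value outside its range is refused whole. The fingers move at their own pace and stop on an object; FORCE is the grip in N (left out, the last holds). Time passes only in rows, so rows that do not move let the fingers close. It gives the time, the measured TCP pose, the force, the opening and the grip force at its end, in the units of the state.
- sense(): the state, without advancing time (a new reading comes with each control period).
- read_camera(name): name is "scene" or "top" or "wrist"; returns a dict with "pixels" (420x560x3 uint8, red, green, blue), "fx", "fy", "cx", "cy" (pixels), "rvec" (rotation vector, rad) and "tvec" (3), from world to camera coordinates, as OpenCV has them. Camera axes: x right, y down, z forward; pixel columns grow to the right and rows downward; lengths in m; the calibration is good to about 2 mm. A picture is of the moment at which its call begins. There is no depth.
- finish_job(): hands the job in; it is judged then, once.
The state is a dict: "clock": time; "joints": joint angles; "qd": joint speeds; "joint_efforts": joint torques, N m; "ee_pos": TCP position; "tcp_rot": TCP orientation; "wrist_force": force on the tool from outside, world axes, zero at the start; "ft_torque": the same for the moment, N m; "gripper_width": finger opening in m; "grip_force": force on a finger pad.
Only numpy, scipy, OpenCV 4.12 (cv2) and the standard library are available. Lean on these libraries where they do the work, as an engineer would, in place of code of your own. Each camera call takes 0.05 s, during which the arm holds its last target. There are 200 camera calls.

TASK

One of the six hexagon bolts on the gearbox cover has not been screwed home and its head stands higher than the others: show the apprentice what to tighten and with what. With the fingers pointing down, point at the head of that bolt from a few centimetres straight above it and hold still there for two seconds, then point in the same way at the open jaw of the spanner that fits it, the middle-sized of the three on the mat, and finish there, still pointing. Travel high in between, come down over no other bolt and no other spanner's jaw, and touch and move nothing.

Things in the scene. Friction and masses are not known exactly. Their poses are not given: they have to be found in the camera images.
- gearbox: Cast-iron gearbox, fixed. Origin: centre of its underside, z up. Cover 150 (its x) x 210 mm (its y), face 110 mm above the bench; on it a round breather cap, top at 129 mm. Foot 180 x 236 mm; shaft ends reach 117 mm to -x and 135 mm to +x, 54 mm high. Six hexagon bolts hold the cover, three along each long edge: x = -60 and +60 mm, y = -85, 0 and +85 mm
- proud_bolt_top (a point): Middle of the upper face of the head of the bolt that is not screwed home: steel hexagon bolt M12, head 19 mm across the flats and 8 mm high, 16 mm of bare thread showing under the head, head top 26.5 mm above the cover (136.5 mm above the bench). It may stand in any of the six places. z up
- home_bolt1_top (a point): Middle of the upper face of the head of one of the five bolts that are screwed home: the same bolt, its head down on its washer, head top 10.5 mm above the cover (120.5 mm above the bench). z up
- home_bolt2_top (a point): Middle of the upper face of the head of one of the five bolts that are screwed home: the same bolt, its head down on its washer, head top 10.5 mm above the cover (120.5 mm above the bench). z up
- home_bolt3_top (a point): Middle of the upper face of the head of one of the five bolts that are screwed home: the same bolt, its head down on its washer, head top 10.5 mm above the cover (120.5 mm above the bench). z up
- home_bolt4_top (a point): Middle of the upper face of the head of one of the five bolts that are screwed home: the same bolt, its head down on its washer, head top 10.5 mm above the cover (120.5 mm above the bench). z up
- home_bolt5_top (a point): Middle of the upper face of the head of one of the five bolts that are screwed home: the same bolt, its head down on its washer, head top 10.5 mm above the cover (120.5 mm above the bench). z up
- mat: Black rubber mat on the bench, fixed, 320 x 270 x 4 mm, under the three spanners. Origin: centre of its underside
- middle_spanner_jaw (a point): Mouth of the open jaw of the middle-sized spanner, level with the jaw's upper face: loose steel combination spanner lying flat on the mat, 225 mm long, for 19 mm across flats; open head 41 mm wide, 8 mm thick, other end a ring. Its x runs from ring to jaw, z up; the mouth is 100 mm from mid-length. The three spanners lie side by side, about 80 mm apart, in any order
- small_spanner_jaw (a point): Mouth of the open jaw of the small spanner, level with the jaw's upper face: loose steel combination spanner lying flat on the mat, 160 mm long, for 13 mm across flats; open head 28 mm wide, 5.5 mm thick, other end a ring. Its x runs from ring to jaw, z up; the mouth is 72 mm from mid-length. The three spanners lie side by side, about 80 mm apart, in any order
- large_spanner_jaw (a point): Mouth of the open jaw of the large spanner, level with the jaw's upper face: loose steel combination spanner lying flat on the mat, 280 mm long, for 24 mm across flats; open head 52 mm wide, 10 mm thick, other end a ring. Its x runs from ring to jaw, z up; the mouth is 125 mm from mid-length. The three spanners lie side by side, about 80 mm apart, in any order
- hammer: Bystander: hammer lying on the bench to the left of the gearbox, 300 mm long, 26 mm high. Origin: its middle
- oil_can: Bystander: dark steel oil can, body 76 mm wide, bent spout up to 150 mm high. Origin: centre of its underside
Things that resemble listed ones, but are neither listed nor needed, are in the scene too. Leave any orange or yellow look-alike of the part that bears middle_spanner_jaw alone.

How it is judged:
On the way, in this order (a step that is already met when the one before it is completed fails the run):
1. the tool point dwells just above the head of the bolt that stands proud, fingers down (horizontal distance between the grasp point and proud_bolt_top below 0.015 m and z of the grasp point in the frame of proud_bolt_top between 0.02 and 0.09 m and angle between the grasp point's own z axis and vertical above 2.54 rad), for 1.5 s.
2. then it dwells just above the open jaw of the middle-sized spanner, fingers down (horizontal distance between the grasp point and middle_spanner_jaw below 0.02 m and z of the grasp point in the frame of middle_spanner_jaw between 0.02 and 0.09 m and angle between the grasp point's own z axis and vertical above 2.54 rad), for 0.5 s.
At the end, for the whole second after the job is handed in: The tool point is held over the open jaw of the middle-sized spanner: within 20 mm sideways, 20 to 90 mm above, tool within about 35 degrees of straight down; spanners, hammer and oil can lie where they were (8 mm). Before, likewise over the proud bolt's head: 15 mm sideways, 1.5 s (all of step 2 and distance of each of small_spanner_jaw, middle_spanner_jaw, large_spanner_jaw, hammer, oil_can from where it was at the start of the episode below 0.008 m and linear speed of each of hammer, oil_can below 0.02 m/s); the robot touches nothing.
It fails at once if the robot touches something (contact force between any of the fingers, the arm and anything else above 0.5 N).
It fails at once if a spanner, the hammer or the oil can is moved or lifted (distance of any of small_spanner_jaw, middle_spanner_jaw, large_spanner_jaw, hammer, oil_can from where it was at the start of the episode above 0.012 m).
It fails at once if the tool comes down (under 90 mm) over the head of a bolt that is screwed home ((horizontal distance between the grasp point and home_bolt1_top below 0.015 m and z of the grasp point in the frame of home_bolt1_top below 0.09 m) or (horizontal distance between the grasp point and home_bolt2_top below 0.015 m and z of the grasp point in the frame of home_bolt2_top below 0.09 m) or (horizontal distance between the grasp point and home_bolt3_top below 0.015 m and z of the grasp point in the frame of home_bolt3_top below 0.09 m) or (horizontal distance between the grasp point and home_bolt4_top below 0.015 m and z of the grasp point in the frame of home_bolt4_top below 0.09 m) or (horizontal distance between the grasp point and home_bolt5_top below 0.015 m and z of the grasp point in the frame of home_bolt5_top below 0.09 m)).
It fails at once if the tool comes down (under 90 mm) over the jaw of another spanner ((horizontal distance between the grasp point and small_spanner_jaw below 0.02 m and z of the grasp point in the frame of small_spanner_jaw below 0.09 m) or (horizontal distance between the grasp point and large_spanner_jaw below 0.02 m and z of the grasp point in the frame of large_spanner_jaw below 0.09 m)).
It also fails if it takes over 45 s, if anything falls off the work surface, if the arm or the gripper's body presses on something with over 40 N, if the wrist force passes 120 N, or if a joint passes its speed limit or range.

## Working session

There is one attempt and no reset: what is moved stays moved. The work goes in short steps, Python scripts to look and compute and a shell command to move; the robot and the scene stay as the last step left them, time stands still between calls to the robot, and variables do not carry over. Pictures are saved under pics/ and viewed, at most 10 in all, crops included, and the job is handed in when it is done.

```bash
mkdir -p pics; python3 - <<'E'
from cell import *
import cv2,json
for n in("scene","top","wrist"):
    c=read_camera(n); cv2.imwrite(f"pics/{n}0.png",cv2.cvtColor(c["pixels"],cv2.COLOR_RGB2BGR))
    print(n,{k:c[k] for k in c if k!="pixels"})
s=sense();print(s["clock"],s["ee_pos"],s["tcp_rot"])
E
```

```text
scene {'fx': 421.18089870009993, 'fy': 421.18089870009993, 'cx': 275.96817433726363, 'cy': 205.36225183655702, 'rvec': array([ 0.7453908 ,  2.62770254, -1.08920495]), 'tvec': array([ 0.54208665, -0.08548802,  1.54842459])}
top {'fx': 416.31860574983426, 'fy': 416.31860574983426, 'cx': 284.0776451572504, 'cy': 204.51681824038798, 'rvec': array([ 2.15642948, -2.18261676,  0.05900488]), 'tvec': array([-0.04877997,  0.5971902 ,  1.2218008 ])}
wrist {'fx': 314.9225765056571, 'fy': 314.9225765056571, 'cx': 279.6339313229866, 'cy': 212.01479427912548, 'rvec': array([-2.36234818, -1.66087283, -0.24246079]), 'tvec': array([-0.64885366, -0.03251196,  0.39290649])}
0.15 [0.22016825 0.61106806 0.23244515] [-5.40387270e-01 -3.09437136e+00  2.53457407e-03]
```

View pics/top0.png

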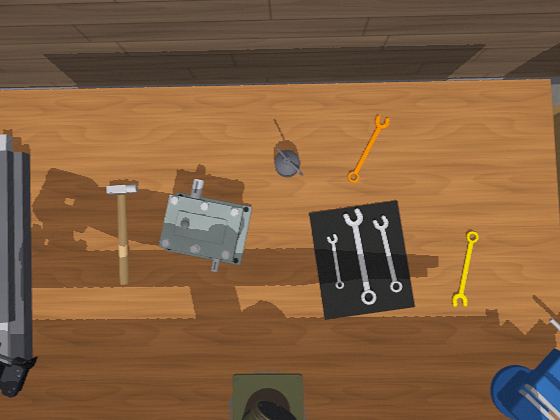

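View pics/scene0.png

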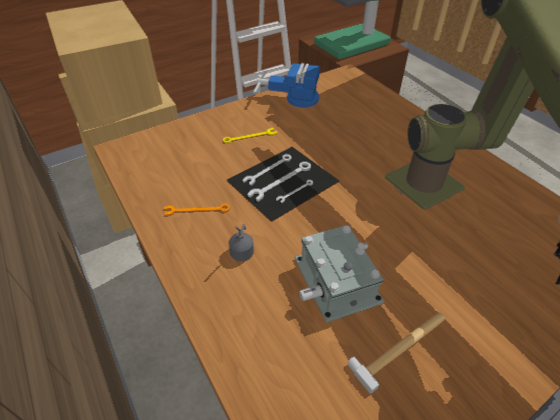

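The top view shows the gearbox around (205,228), the hammer left of it at (123,235), the oil can at (287,160), and the mat at (362,260). The spanner jaws are small at (332,238), large at (353,215) and middle at (380,222). I'll enlarge the gearbox and mat to get exact points.

```bash
python3 - <<'E'
import cv2
def crop(f,x,y,w,h,k,o):
    i=cv2.imread(f)[y:y+h,x:x+w]; cv2.imwrite(o,cv2.resize(i,None,fx=k,fy=k,interpolation=cv2.INTER_CUBIC))
crop("pics/scene0.png",290,215,100,100,6,"pics/sg.png")
crop("pics/top0.png",155,175,100,100,6,"pics/tg.png")
crop("pics/top0.png",310,195,110,110,5,"pics/tm.png")
E
```

```text
(no output)
```

View pics/sg.png

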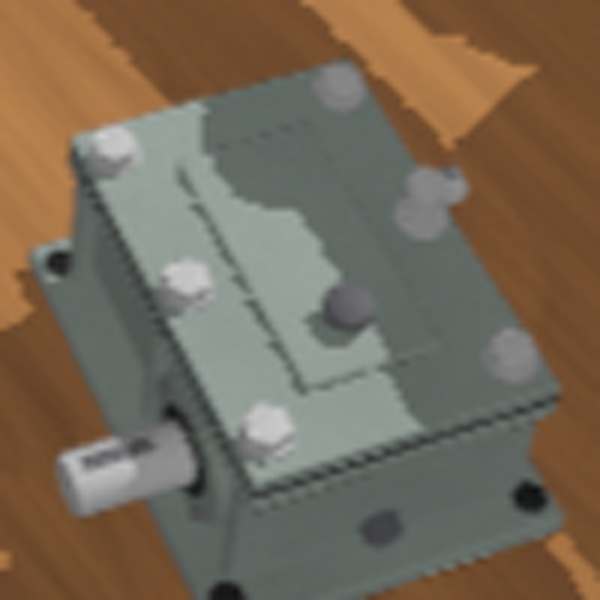

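View pics/tg.png

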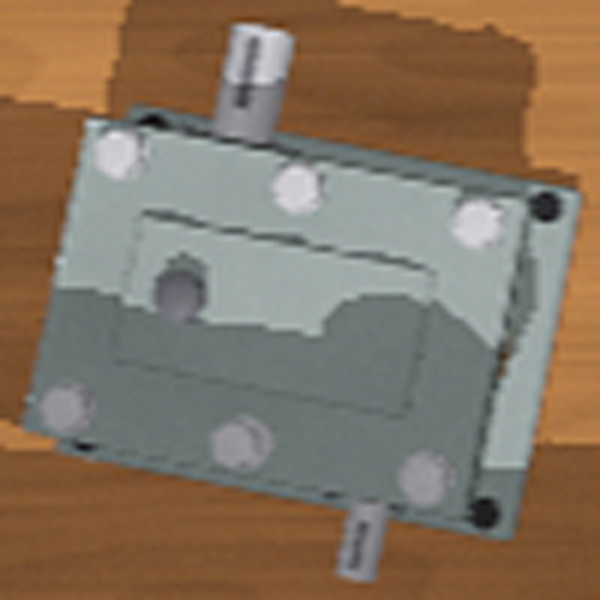

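View pics/tm.png

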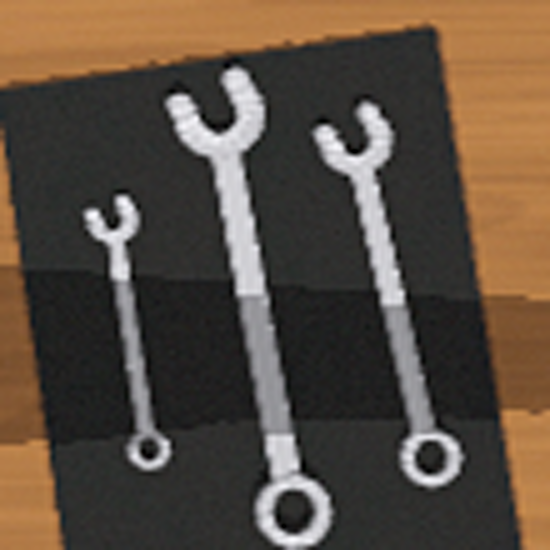

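The pictures agree on the proud bolt. In the scene crop, the near-robot middle bolt shows its head at (430,187) lifted off its washer at (422,215). In the top crop, the same head at (240,440) is displaced from its washer. The middle spanner is the right-hand one, with its mouth near crop (356,138) and its ring at (431,459).

```bash
cat > h.py <<'E'
from cell import *
import numpy as np,cv2
from scipy.optimize import least_squares
def proj(c,P): return cv2.projectPoints(np.array(P,float),c["rvec"],c["tvec"],np.array([[c["fx"],0,c["cx"]],[0,c["fy"],c["cy"]],[0,0,1]]),None)[0][:,0]
def at(c,uv,z):
    R=cv2.Rodrigues(c["rvec"])[0]; o=-R.T@c["tvec"]; d=R.T@np.array([(uv[0]-c["cx"])/c["fx"],(uv[1]-c["cy"])/c["fy"],1]); return o+d*(z-o[2])/d[2]
E
python3 - <<'E'
from h import *
t=read_camera("top");s=read_camera("scene")
off=lambda L,x,y,k:np.array(L)/k+[x,y]
# order: upper L,M,R (+x), lower L,M,R (-x) in top view
T=off([[118,153],[297,188],[476,223],[65,407],[238,441],[424,477]],155,175,6)-.4
S=off([[268,425],[187,280],[115,147],[511,355],[430,187],[340,85]],290,215,6)-.4
loc=np.array([[60,85],[60,0],[60,-85],[-60,85],[-60,0],[-60,-85]])/1000
def pts(p,k):
    c,n=np.cos(p[2]),np.sin(p[2]); z=np.full(6,.1205); z[k]=.1365
    return np.c_[loc@np.array([[c,n],[-n,c]])+p[:2],z]
f=lambda p,k:np.r_[proj(t,pts(p,k))-T,proj(s,pts(p,k))-S].ravel()
x0=[*at(t,T.mean(0),.12)[:2],0]
for k in range(6):
    r=least_squares(f,x0,args=(k,)); print(k,r.x.round(4),"rms",np.sqrt((r.fun**2).mean()).round(2),pts(r.x,k)[k].round(4))
    if k==4: print(np.abs(r.fun.reshape(12,2)).round(1).tolist())
print("proud top-only",at(t,T[4],.1365),"scene-only",at(s,S[4],.1365))
g=lambda u,v,z=.012:at(t,off([[u,v]],310,195,5)[0]-.4,z)
ring,root,tip,end=g(431,459),g(367,170),g(347,118),g(434,488)
d=root-ring;d/=np.linalg.norm(d)
print("ring",ring,"root",root,"tipmid",tip,"len",(tip-end)@d,"yaw",np.arctan2(d[1],d[0]))
print("mouth from ring end",end+d*.2125,"from pix",g(356,140),"across tips",np.linalg.norm(g(375,108)-g(322,132)))
print("large jaw",g(217,112),"small",g(113,218))
print("oilcan",at(t,(287,162),.08),"hammer",at(t,(123,235),.02))
print(sense()["ee_pos"],cv2.Rodrigues(np.array(sense()["tcp_rot"]))[0].round(3).tolist(),sense()["clock"])
E
```

```text
0 [ 0.532   0.1766 -0.206 ] rms 1.41 [0.6081 0.2475 0.1365]
1 [ 0.532   0.1767 -0.2018] rms 1.44 [0.5908 0.1646 0.1365]
2 [ 0.5319  0.1767 -0.1989] rms 1.43 [0.574  0.0816 0.1365]
3 [ 0.5322  0.1765 -0.2111] rms 1.58 [0.4913 0.2722 0.1365]
4 [ 0.5322  0.1766 -0.2056] rms 0.89 [0.4734 0.1888 0.1365]
[[0.4, 1.1], [0.4, 1.1], [0.3, 1.1], [0.8, 0.9], [1.1, 0.4], [0.5, 0.5], [0.3, 0.6], [0.4, 1.1], [0.2, 1.2], [0.8, 1.9], [0.0, 1.0], [0.6, 1.6]]
5 [ 0.5321  0.1766 -0.2015] rms 1.49 [0.4563 0.1054 0.1365]
proud top-only [0.47237618 0.18587372 0.1365    ] scene-only [0.47584423 0.19158182 0.1365    ]
ring [ 0.35078574 -0.38274582  0.012     ] root [ 0.52146537 -0.3502374   0.012     ] tipmid [ 0.55265767 -0.33926032  0.012     ] len 0.22326840676420834 yaw 0.18821026650454847
mouth from ring end [ 0.54263718 -0.34420349  0.012     ] from pix [ 0.53944046 -0.34423039  0.012     ] across tips 0.03486998618881472
large jaw [ 0.55720185 -0.26187642  0.012     ] small [ 0.49458095 -0.19843721  0.012     ]
oilcan [ 0.71452063 -0.06711194  0.08      ] hammer [0.51113151 0.42975127 0.02      ]
[0.22021626 0.61124527 0.2328386 ] [[-0.941, 0.339, -0.0], [0.339, 0.941, -0.001], [0.0, -0.001, -1.0]] 0.25
```

The fit selects bolt 4 clearly (0.89 px rms against 1.4 px or more), with its head at (0.473, 0.189). The spanner length (223 mm) and tip width also check out, and its mouth is at about (0.541, -0.344). Next I'll travel high to the bolt, narrowing the fingers on the way.

```bash
python3 -m creep '[[0,0,-1,0,6],[-1.05,-0.85,-1,0,2],[-2.4,-1.96,-1,0,1],[-2.4,-1.96,0,0,1],[-2.4,-1.96,0,0,1],[-2.4,-1.96,0,0,1],[-2.4,-1.96,0,0,1],[-2.4,-1.96,0,0,1],[-2.4,-1.96,0,0,1],[-2.4,-1.96,0,0,1],[-2.4,-1.96,0,0,1],[-2.4,-1.96,0,0,1],[-2.4,-1.96,0,0,1],[-2.4,-1.96,0,0,1],[-2.4,-1.96,0,0,1],[-2.4,-1.96,0,0,1],[-2.4,-1.96,0,0,1],[-1.05,-0.85,0,0,1],[0,0,0,0,1],[0,0,0,0,1]]'
cat > go.py <<'E'
from h import *
import sys
s=sense();R=cv2.Rodrigues(np.array(s["tcp_rot"]))[0]
print(s["clock"],s["ee_pos"],"shift cm",(R.T@(np.array(eval(sys.argv[1]))-s["ee_pos"])*100).round(2), s["joints"])
E
python3 go.py '[.4734,.1888,.1865]'
python3 - <<'E'
from h import *
c=read_camera("wrist");print(proj(c,[[.4734,.1888,.1365],[.541,-.344,.012]]))
cv2.imwrite("pics/w1.png",cv2.cvtColor(c["pixels"],cv2.COLOR_RGB2BGR))
E
```

```text
clock: 1.92
ee_pos: [0.4737, 0.1889, 0.2647]
tcp_rot: [0.544, 3.093, 0.001]
wrist_force: [-0.3, -0.4, 1.0]
gripper_width: 0.0097
grip_force: 0.0
1.9167 [0.47371855 0.18885625 0.26471233] shift cm [ 0.04 -0.02  7.82] [ 2.73924395e-01 -2.10356590e-01  1.92117038e+00  2.53903943e-04
  1.42921673e+00 -9.48938010e-01]
[[279.26722754 209.95290706]
 [-32.7377871  340.14729144]]
```

View pics/w1.png

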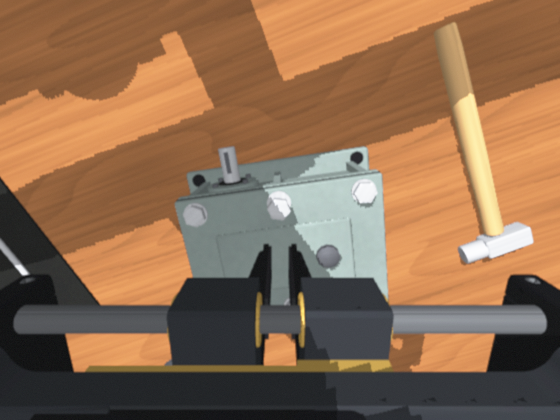

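The wrist view has the proud bolt's head, lifted off its washer, at about (279,205). I predicted (279,210), so they agree to a few mm. I'll back-project to refine.

```bash
python3 - <<'E'
from h import *
c=read_camera("wrist")
i=cv2.imread("pics/w1.png")[165:245,160:400]; cv2.imwrite("pics/w1c.png",cv2.resize(i,None,fx=3.3,fy=3.3,interpolation=cv2.INTER_CUBIC))
print(at(c,(279,205),.1365), at(c,(194,215),.1205), at(c,(364,193),.1205))
E
```

```text
[0.46840473 0.19090767 0.1365    ] [0.4539045  0.10746632 0.1205    ] [0.4890589  0.27011432 0.1205    ]
```

View pics/w1c.png

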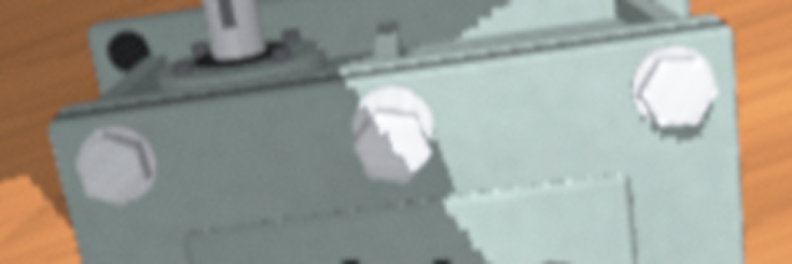

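In the enlarged crop the head centre is at (392,146), which is (279,209) in the full frame and matches the prediction. I'll go straight down and hold.

```bash
python3 -m creep '[[0,0,1,0,1],[0,0,2,0,1],[0,0,2,0,1],[0,0,1.5,0,1],[0,0,1,0,1],[0,0,0.3,0,1],[0,0,0,0,1],[0,0,0,0,1],[0,0,0,0,1],[0,0,0,0,1],[0,0,0,0,1],[0,0,0,0,1],[0,0,0,0,1],[0,0,0,0,1],[0,0,0,0,1],[0,0,0,0,1],[0,0,0,0,1],[0,0,0,0,1],[0,0,0,0,1],[0,0,0,0,1]]' && python3 -m creep '[[0,0,0,0,1],[0,0,0,0,1],[0,0,0,0,1],[0,0,0,0,1],[0,0,0,0,1],[0,0,0,0,1],[0,0,0,0,1],[0,0,0,0,1],[0,0,0,0,1],[0,0,0,0,1],[0,0,0,0,1],[0,0,0,0,1],[0,0,0,0,1],[0,0,-1,0,1],[0,0,-2,0,1],[0,0,-2,0,1],[0,0,-2,0,1],[0,0,-1.5,0,1],[0,0,0,0,1],[0,0,0,0,1]]'; python3 go.py '[.541,-.344,.265]'
```

```text
clock: 3.68
ee_pos: [0.4734, 0.1898, 0.1855]
tcp_rot: [-0.54, -3.095, 0.0]
wrist_force: [-0.8, 0.2, 0.8]
gripper_width: 0.01
grip_force: 0.0
clock: 5.35
ee_pos: [0.4739, 0.19, 0.2719]
tcp_rot: [0.54, 3.092, 0.002]
wrist_force: [0.5, -0.5, -0.2]
gripper_width: 0.01
grip_force: 0.0
5.35 [0.47391361 0.18995635 0.27186766] shift cm [-24.41 -47.96   0.67] [ 2.76055080e-01 -2.13172167e-01  1.91165547e+00 -2.46806613e-05
  1.44038020e+00 -9.49002517e-01]
```

The bolt was held for over 2 s. Now I'll travel high to the spanner.

```bash
python3 -m creep '[[-0.7,-1.4,0,0,1],[-1.44,-2.83,0,0,1],[-1.44,-2.83,0,0,1],[-1.44,-2.83,0,0,1],[-1.44,-2.83,0,0,1],[-1.44,-2.83,0,0,1],[-1.44,-2.83,0,0,1],[-1.44,-2.83,0,0,1],[-1.44,-2.83,0,0,1],[-1.44,-2.83,0,0,1],[-1.44,-2.83,0,0,1],[-1.44,-2.83,0,0,1],[-1.44,-2.83,0,0,1],[-1.44,-2.83,0,0,1],[-1.44,-2.83,0,0,1],[-1.44,-2.83,0,0,1],[-1.44,-2.83,0,0,1],[-0.7,-1.4,0,0,1],[0,0,0,0,1],[0,0,0,0,1]]'
python3 go.py '[.541,-.344,.062]'
python3 - <<'E'
from h import *
c=read_camera("wrist");print(proj(c,[[.541,-.344,.012]]))
cv2.imwrite("pics/w2.png",cv2.cvtColor(c["pixels"],cv2.COLOR_RGB2BGR))
E
```

```text
clock: 7.02
ee_pos: [0.5398, -0.3452, 0.2688]
tcp_rot: [-0.542, -3.092, -0.003]
wrist_force: [-0.8, 0.1, -0.4]
gripper_width: 0.0101
grip_force: 0.0
7.0167 [ 0.53980399 -0.34518658  0.26876676] shift cm [-0.13  0.12 20.68] [-6.52942795e-01  8.64544144e-02  1.63139990e+00  6.05171738e-04
  1.42687317e+00 -1.87691096e+00]
[[280.66432214 183.44530814]]
```

View pics/w2.png

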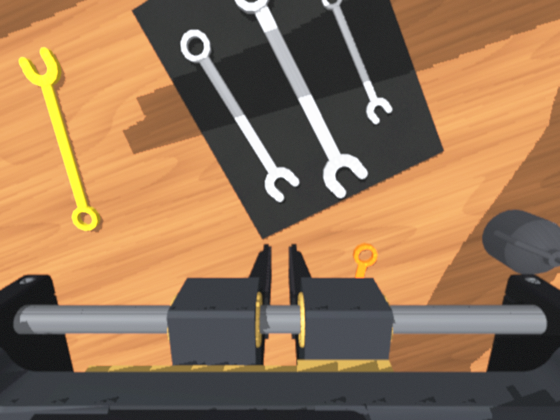

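The middle spanner's jaw mouth is at about (281,186) against a predicted (281,183), so the target holds. It is also clear of the large jaw at (345,178). I'll descend to 50 mm above it.

```bash
python3 -m creep '[[-0.1,0.1,1,0,1],[0,0,2,0,1],[0,0,2.5,0,1],[0,0,2.5,0,1],[0,0,2.5,0,1],[0,0,2.5,0,1],[0,0,2.5,0,1],[0,0,2.2,0,1],[0,0,1.5,0,1],[0,0,1,0,1],[0,0,0.4,0,1],[0,0,0,0,1],[0,0,0,0,1],[0,0,0,0,1],[0,0,0,0,1],[0,0,0,0,1],[0,0,0,0,1],[0,0,0,0,1],[0,0,0,0,1],[0,0,0,0,1]]' && python3 go.py '[.541,-.344,.062]'
```

```text
clock: 8.73
ee_pos: [0.5416, -0.3448, 0.0645]
tcp_rot: [-0.541, -3.095, -0.0]
wrist_force: [-0.4, -0.2, 0.2]
gripper_width: 0.0101
grip_force: 0.0
8.7333 [ 0.54159289 -0.3447961   0.06446049] shift cm [0.08 0.05 0.25] [-6.50502485e-01  2.60775508e-01  1.79336742e+00 -1.82649310e-06
  1.08748903e+00 -1.87546308e+00]
```

```bash
python3 -m creep '[[0,0,0,0,1],[0,0,0,0,1],[0,0,0,0,1],[0,0,0,0,1]]' && python3 -c "from cell import *; print(finish_job())"
```

```text
clock: 9.07
ee_pos: [0.5416, -0.3448, 0.0644]
tcp_rot: [-0.54, -3.095, 0.0]
wrist_force: [-1.0, -0.1, -0.3]
gripper_width: 0.0101
grip_force: 0.0
the job is handed in; nothing more can be done
None
```

The arm pointed at the proud bolt (middle one of the robot-side row) for just over 2 s, then finished still pointing about 52 mm above the middle spanner's open jaw; I saw no sign of contact, and the job is handed in, though the call returned no verdict.

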